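Lock the capsule tub in the laundry drawer

TASK

The drawer of the low white cabinet stands half open and holds a tub of laundry capsules whose child-safe lid is not locked. Pull the drawer fully open by its handle, press down each of the four snap tabs around the lid until all lie fully flat, then push the drawer fully shut with the tub standing in it. Leave the other things on the counter where they are.

Things in the scene. Friction and masses are not known exactly. Their poses are not given: they have to be found in the camera images.
- cabinet_front (a point): low white cabinet, 300 deep (x) x 340 wide (y) x 130 mm high, fixed to the counter, with one drawer that slides out along its -x (its front). Point: middle of the front edge of its top panel; axes as the cabinet's. The drawer front's top edge is 119 mm above the counter, the drawer's other walls 108 mm, its floor 22 mm; inside it measures 255 (x) x 298 mm (y)
- drawer (a joint): how far the drawer is out, m: 0 fully shut, 0.21 at its stop. It runs on a smooth slide with about 1.5 N of friction and stays where it is left. At the start it stands half open, some 115 mm out
- drawer_handle (a point): middle of the drawer's steel bow handle: a level round bar 12 mm thick and 120 mm long along the cabinet's y, its axis 50 mm in front of the drawer's face (44 mm clear behind it) and 34 mm below the cabinet's top; moves with the drawer
- tub: closed tub, 110 (x) x 130 (y) x 62 mm high without tabs, about 0.7 kg, grey with a white lid, loose on the drawer's floor, partly hidden until the drawer is open. Origin: centre of its underside, z up. Four hinged grey snap tabs on the lid, one mid-side on each side, 44 mm long, 40 wide, 6 thick, hinged 34 mm inside the edge, free end 10 mm past the edge
- tab_near (a joint): angle (rad) of the tab on the side towards the robot (tub's -x side): 0 = up (sloping 20 degrees, free end 15 mm raised), 0.35 = engaged, level on the lid, at its stop. It is stiff: it takes about 6 N at the press point all the way, has no spring and stays where it is left. Starts anywhere from 0 to 0.18
- tab_near_press (a point): where to press that tab (tab_near): on its top face, 34 mm from its hinge and 10 mm short of its free end, above the tub's edge; 69 mm above the tub's underside when engaged, about 12 mm higher when fully up
- tab_far (a joint): angle (rad) of the tab on the side away from the robot (+x side): 0 = up (sloping 20 degrees, free end 15 mm raised), 0.35 = engaged, level on the lid, at its stop. It is stiff: it takes about 6 N at the press point all the way, has no spring and stays where it is left. Starts anywhere from 0 to 0.18
- tab_far_press (a point): where to press that tab (tab_far): on its top face, 34 mm from its hinge and 10 mm short of its free end, above the tub's edge; 69 mm above the tub's underside when engaged, about 12 mm higher when fully up
- tab_left (a joint): angle (rad) of the tab on the tub's +y side: 0 = up (sloping 20 degrees, free end 15 mm raised), 0.35 = engaged, level on the lid, at its stop. It is stiff: it takes about 6 N at the press point all the way, has no spring and stays where it is left. Starts anywhere from 0 to 0.18
- tab_left_press (a point): where to press that tab (tab_left): on its top face, 34 mm from its hinge and 10 mm short of its free end, above the tub's edge; 69 mm above the tub's underside when engaged, about 12 mm higher when fully up
- tab_right (a joint): angle (rad) of the tab on the tub's -y side: 0 = up (sloping 20 degrees, free end 15 mm raised), 0.35 = engaged, level on the lid, at its stop. It is stiff: it takes about 6 N at the press point all the way, has no spring and stays where it is left. Starts anywhere from 0 to 0.18
- tab_right_press (a point): where to press that tab (tab_right): on its top face, 34 mm from its hinge and 10 mm short of its free end, above the tub's edge; 69 mm above the tub's underside when engaged, about 12 mm higher when fully up
- bottle: white detergent bottle, 70 mm across, 160 mm high, standing on the counter beside the cabinet; a bystander. Origin: centre of its underside
- cup: white dosing cup, 84 mm across, 85 mm high; a bystander. Origin: centre of its underside
- brush: laundry brush 190 mm long lying along its x; a bystander. Origin: middle of its underside

How it is judged:
On the way, in this order (a step that is already met when the one before it is completed fails the run):
1. the drawer is pulled open, at least 170 mm (value of joint drawer above 0.17 m), for 0.1 s.
2. all four tabs are pressed flat while the drawer is open (value of joint each of tab_near, tab_far, tab_left, tab_right above 0.28 rad and value of joint drawer above 0.1 m), for 0.2 s.
At the end, for the whole second after the job is handed in: all four tabs pressed flat (each beyond 0.28 rad of 0.35), the drawer shut to within 8 mm, the tub standing upright (within 0.1 rad) and at rest in it (its origin at least 50 mm behind the cabinet's front edge) (value of joint each of tab_near, tab_far, tab_left, tab_right above 0.28 rad and value of joint drawer below 0.008 m and angle between tub's own z axis and vertical below 0.1 rad and x of tub in the frame of cabinet_front above 0.05 m and linear speed of tub below 0.02 m/s); the robot touches nothing.
It fails at once if a bystander is moved more than 30 mm (distance of any of bottle, cup, brush from where it was at the start of the episode above 0.03 m).
It fails at once if the tub is tipped by more than 0.35 rad (angle between tub's own z axis and vertical above 0.35 rad).
It also fails if it takes over 72 s, if anything falls off the work surface, if the arm or the gripper's body presses on something with over 40 N, if the wrist force passes 120 N, or if a joint passes its speed limit or range.

ROBOT

A 6-joint arm with a two-finger parallel gripper is mounted at the origin on the work surface. World frame = base frame: x ahead of the robot, y to its left, z up, the work surface at z = 0. Lengths are in m, angles in rad, forces in N, time in s.
With the tool pointing down it reaches from about 0.225 to 0.875 m from the base axis. Payload 3.4 kg.
Tool frame: the origin (TCP) lies between the finger pads; the fingertips stand 11 mm ahead of it and the grasp point (between the pads) lies 8 mm behind it (tip_extent is the distance from the TCP to the fingertips, in m); z points along the fingers, y is the direction in which the jaws open and shut (so a half turn about z gives the same grasp; the last joint's range is limited). The gripper opens to 85 mm and grips with 20 to 120 N. Pads are 22 mm wide; open, the fingers measure 114 mm over their backs; the gripper's body (76 mm by 85 mm) begins 54 mm behind the grasp point. The pads swing forward as they close: fully open they stand 13 mm farther back than shut.
Start: joints at [1.011, 0.276, 1.505, -0, 1.361, -0.121], TCP at [0.244, 0.521, 0.242] pointing down, gripper open.
Joint ranges: [-2.89, 2.89], [-0.75, 2.08], [0.22, 2.7], [-1.18, 4.32], [0.11, 2.71], [-2.7, 2.7]. Speed limits (rad/s): [2.57, 2.57, 3.14, 3.14, 3.14, 3.14].

INTERFACE

Orientations are given as a unit quaternion [x, y, z, w].
In Python, from station import * gives the robot as it stands.
- The arm moves only by the tool carry_out, never from a script. Its argument "commands" is a list of rows, each a list of 3 entries, a list of its own where there are three numbers: the shift along the tool's x, y, z in mm, then the turn about the tool's z in rad, then the opening, from 0 (shut) to 1 (fully open). A call has 1 to 10 rows; each row shifts and turns the pose as measured when the row begins, along the tool's axes as they then stand; what a row does not reach is not made up. A row lasts 1/10 s, in which the tool goes at most 50 mm and 8.59 degrees, less where a joint would pass 70% of its speed; a pose out of reach is approached as far as the arm can. A call with a gripper value outside its range is refused whole. The fingers move at their own pace and stop on an object; "force" is the grip in N (left out, the last holds). Time passes only in rows, so rows that do not move let the fingers close. It gives the time, the measured TCP pose, the force and the opening at its end, in the units of the state.
- get_obs(): the state, without advancing time (a new reading comes with each control period).
- snapshot(name): name is "side" or "top"; returns a dict with "image" (480x640x3 uint8, red, green, blue), "fx", "fy", "cx", "cy" (pixels), "R" (3x3) and "t" (3): a world point X has camera coordinates R X + t. Camera axes: x right, y down, z forward; pixel columns grow to the right and rows downward; lengths in m; the calibration is good to about 2 mm. A picture is of the moment at which its call begins. There is no depth.
- job_done(): hands the job in, once; it reports no verdict.
Trained networks look in a picture, given as the dict that the camera call returned (one of the last four; its "shot" number tells which), for a name from the list of things; names that differ only in an ending like _2 or _b are one class to them, and where a whole thing is asked for, a point or a joint stands for the part that bears it (a point fixed in the world has none). Each returns a list of dicts, best first, with "score" (0 to 1); they miss things now and then, are a little off and sometimes report something else, mostly with a low value. They report only what shows in the picture. A call takes as long as a camera call.
- boxes_of(picture, thing): "pixel" ([row, column] in pixels, amid what is visible of it).
The state is a dict: "time_s": time; "joint_positions": joint angles; "joint_vel": joint speeds; "effort": joint torques, N m; "tool_pos": TCP position; "eef_rot": TCP orientation; "contact_force": force on the tool from outside, world axes, zero at the start; "torque": the same for the moment, N m; "gripper_width": opening from 0.0 (shut) to 1.0 (fully open).
Only numpy, scipy, OpenCV 4.12 (cv2) and the standard library are available. Lean on these libraries where they do the work, as an engineer would, in place of code of your own. Each camera call takes 0.05 s, during which the arm holds its last target.

## Working session

There is one attempt and no reset: what is moved stays moved. The work goes in short steps, Python scripts to look and compute and a tool call to move; the robot and the scene stay as the last step left them, time stands still between calls to the robot, and variables do not carry over. Pictures are saved under pics/ and viewed, and the job is handed in when it is done.

Besides the shell and the picture viewer there is one more tool, called after "Request:" as name(argument=value, ...), one argument or row to a line, values as JSON. carry_out: Moves the arm, as the interface text tells. Its arguments: {"type":"object","properties":{"commands":{"type":"array","items":{"type":"array"}},"force":{"type":"number"}},"required":["commands"]}

```bash
mkdir -p pics; ls
python3 - <<'E'
from station import *
import cv2
o=get_obs(); print({k:o[k] for k in("time_s","tool_pos","eef_rot","contact_force","gripper_width")})
for n in("side","top"):
    p=snapshot(n); cv2.imwrite(f"pics/{n}0.png",p["image"][:,:,::-1]); print(n,p["fx"],p["cx"],p["cy"],p["R"],p["t"])
    for th in("cabinet_front","drawer_handle","tub","tab_near","tab_near_press","tab_far_press","tab_left_press","tab_right_press","bottle","cup","brush"):
        try: print(th,[(q["pixel"],round(q["score"],2)) for q in boxes_of(p,th)][:3])
        except Exception as e: print(th,e)
E
```

```text
pics
{'time_s': 0.0, 'tool_pos': array([0.24401167, 0.5200816 , 0.24142527]), 'eef_rot': array([ 2.17637667e-01,  9.76029191e-01, -8.74532932e-04, -3.15677532e-04]), 'contact_force': array([0.0740617 , 0.48683725, 0.06371278]), 'gripper_width': 0.9986723203377995}
side 615.2519040766733 319.12858820850136 240.79623715205528 [[ 0.99197307 -0.12453196 -0.02193673]
 [-0.09238126 -0.59526757 -0.79819936]
 [ 0.08634311  0.79381882 -0.60199382]] [-0.56704204  0.1406512   1.41862029]
cabinet_front [([259.9, 440.6], 0.59)]
drawer_handle [([268.8, 355.0], 0.84), ([186.7, 252.3], 0.56)]
tub [([254.0, 377.4], 0.69)]
tab_near [([234.9, 367.9], 0.62)]
tab_near_press [([240.0, 368.3], 0.49)]
tab_far_press []
tab_left_press [([227.5, 384.4], 0.59)]
tab_right_press [([238.7, 366.9], 0.74), ([255.9, 381.9], 0.66), ([227.6, 383.0], 0.27)]
bottle [([407.8, 250.3], 0.72), ([238.3, 368.2], 0.34)]
cup [([173.6, 313.4], 0.92), ([267.2, 353.8], 0.3), ([403.1, 251.0], 0.28)]
brush [([183.3, 253.3], 0.62)]
top 485.04217740724243 315.5398190828407 244.65660650853414 [[-0.01838328 -0.99969798 -0.01630947]
 [-0.99557904  0.01980546 -0.09181573]
 [ 0.09211102  0.01454949 -0.99564244]] [0.02717549 0.60411064 1.23689693]
cabinet_front [([151.1, 332.6], 0.59)]
drawer_handle [([223.5, 332.7], 0.75)]
tub [([204.1, 320.6], 0.75), ([211.1, 315.3], 0.71), ([225.1, 330.3], 0.57)]
tab_near [([214.4, 319.1], 0.81)]
tab_near_press [([312.1, 156.9], 0.58), ([212.3, 316.2], 0.52)]
tab_far_press [([150.2, 331.1], 0.64), ([243.9, 162.4], 0.18)]
tab_left_press [([189.2, 299.0], 0.59)]
tab_right_press [([202.2, 339.4], 0.72)]
bottle [([321.2, 487.0], 0.77)]
cup [([245.6, 165.0], 0.94), ([199.2, 339.1], 0.57)]
brush [([316.4, 157.7], 0.87)]
```

View pics/side0.png

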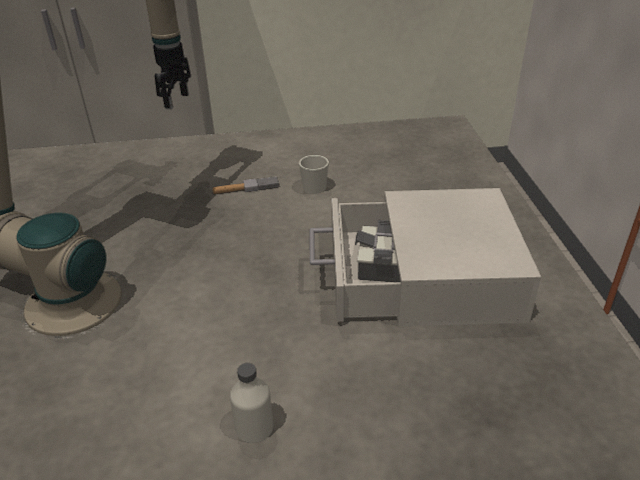

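View pics/top0.png

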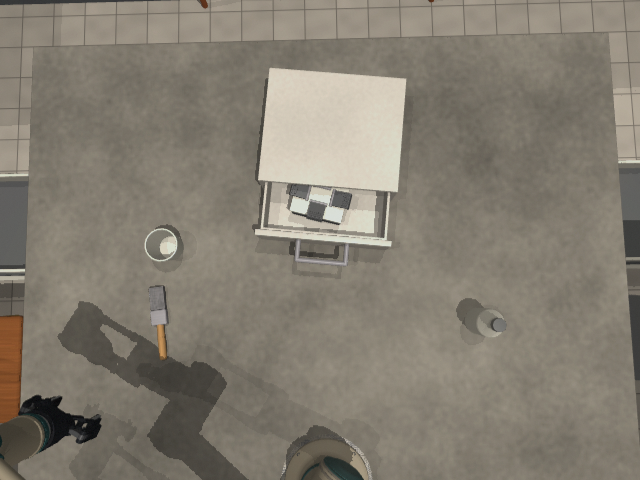

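The side view shows the cabinet at columns 385–535, and its drawer is half open with the tub at (377,254). In the top view the cabinet's front corners are at about (259,180) and (397,191), and the handle bar runs from (296,263) to (347,265).

```bash
cat > h.py <<'E'
from station import *
import numpy as np, cv2
def onz(p,u,v,z):
    R=np.array(p["R"]);t=np.array(p["t"])
    d=R.T@np.array([(u-p["cx"])/p["fx"],(v-p["cy"])/p["fy"],1]);c=-R.T@t
    return c+d*(z-c[2])/d[2]
def proj(p,X):
    c=np.array(p["R"])@np.array(X)+np.array(p["t"]);return np.array([p["fx"]*c[0]/c[2]+p["cx"],p["fy"]*c[1]/c[2]+p["cy"]])
def crop(p,x0,y0,x1,y1,s,name): cv2.imwrite("pics/"+name,cv2.resize(p["image"][y0:y1,x0:x1,::-1],None,fx=s,fy=s,interpolation=cv2.INTER_CUBIC))
E
python3 - <<'E'
from h import *
p=snapshot("top"); crop(p,240,60,420,280,2.7,"tc.png")
q=snapshot("side"); crop(q,290,170,550,340,3,"sc.png")
for u,v in((259,180),(398,191),(269,69),(406,79)): print("cab",onz(p,u,v,.13).round(4))
for u,v in((296,263),(347,265)): print("bar",onz(p,u,v,.096).round(4))
for u,v in((256,232),(391,243)): print("front",onz(p,u,v,.119).round(4))
E
```

```text
cab [0.7557 0.1487 0.13  ]
cab [ 0.7212 -0.1874  0.13  ]
cab [1.0354 0.1216 0.13  ]
cab [ 1.001  -0.2166  0.13  ]
bar [0.5539 0.0635 0.096 ]
bar [ 0.5465 -0.0617  0.096 ]
front [0.6299 0.1584 0.119 ]
front [ 0.5965 -0.1679  0.119 ]
```

View pics/tc.png

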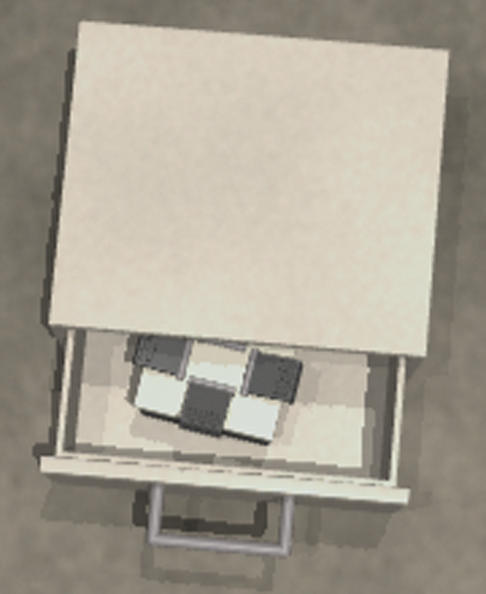

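View pics/sc.png

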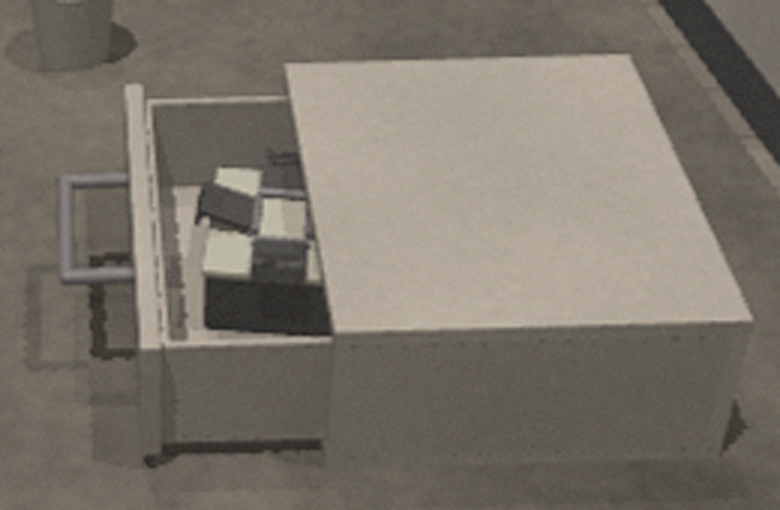

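Request:
carry_out(
  commands=[
    [[0, 0, 0], -0.12, 0],
    [[0, 0, 0], -0.12, 0],
    [[0, 0, 0], -0.11, 0],
    [[0, 0, 0], 0, 0],
    [[0, 0, 0], 0, 0],
  ],
  force=40,
)

```text
time_s: 1.8
tool_pos: [0.2443, 0.5206, 0.2423]
eef_rot: [0.039, 0.999, 0.0, 0.0]
contact_force: [0.5, 0.1, -0.1]
gripper_width: 0.143
```

```bash
cat >> h.py <<'E'
from scipy.spatial.transform import Rotation as Ro
def to(x,y,z,yaw=None):
    o=get_obs();R=Ro.from_quat(o["eef_rot"]).as_matrix();d=R.T@(np.array([x,y,z])-o["tool_pos"])*1000
    yy=np.arctan2(R[1,1],R[0,1])
    print("t",round(o["time_s"],2),"pos",o["tool_pos"].round(4),"F",np.round(o["contact_force"],1),"w",round(o["gripper_width"],2),"d_mm",d.round(1),"toolY deg",round(np.degrees(yy),1))
E
python3 -c "
from h import *
to(.578,-.001,.2)"
```

```text
t 1.8 pos [0.2443 0.5206 0.2423] F [ 0.5  0.1 -0.1] w 0.14 d_mm [-373.4 -493.9   42.3] toolY deg 85.5
```

Request:
carry_out(
  commands=[
    [[-27, -35, 0], 0, 0],
    [[-27, -35, 0], 0, 0],
    [[-27, -35, 0], 0, 0],
    [[-27, -35, 0], 0, 0],
    [[-27, -35, 0], 0, 0],
    [[-27, -35, 0], 0, 0],
    [[-27, -35, 0], 0, 0],
    [[-27, -35, 0], 0, 0],
    [[-27, -35, 0], 0, 0],
    [[-27, -35, 0], 0, 0],
  ],
)

```text
time_s: 2.8
tool_pos: [0.4903, 0.1418, 0.2422]
eef_rot: [0.044, 0.999, 0.003, 0.002]
contact_force: [0.3, 0.3, 0.6]
gripper_width: -0.003
```

```bash
python3 -c "
from h import *
to(.578,-.001,.2)"
```

```text
t 2.8 pos [0.4903 0.1418 0.2422] F [0.3 0.3 0.6] w -0.0 d_mm [ -99.7 -134.9   41.8] toolY deg 85.0
```

Request:
carry_out(
  commands=[
    [[-25, -34, 5], 0, 0],
    [[-25, -34, 10], 0, 0],
    [[-25, -34, 10], 0, 0],
    [[-20, -25, 10], 0, 0],
    [[0, 0, 0], 0, 0],
  ],
)

```text
time_s: 3.3
tool_pos: [0.5803, -0.0048, 0.2066]
eef_rot: [0.053, 0.999, 0.002, 0.005]
contact_force: [-0.5, -0.7, -0.3]
gripper_width: 0.004
```

```bash
python3 -c "
from h import *
to(.578,-.001,.17)
p=snapshot('top');crop(p,240,100,420,290,3,'t1.png')
q=snapshot('side'); crop(q,290,100,490,340,2.5,'s1.png')"
```

```text
t 3.3 pos [ 0.5803 -0.0048  0.2066] F [-0.5 -0.7 -0.3] w 0.0 d_mm [ 3.1  3.4 36.6] toolY deg 84.0
```

View pics/t1.png

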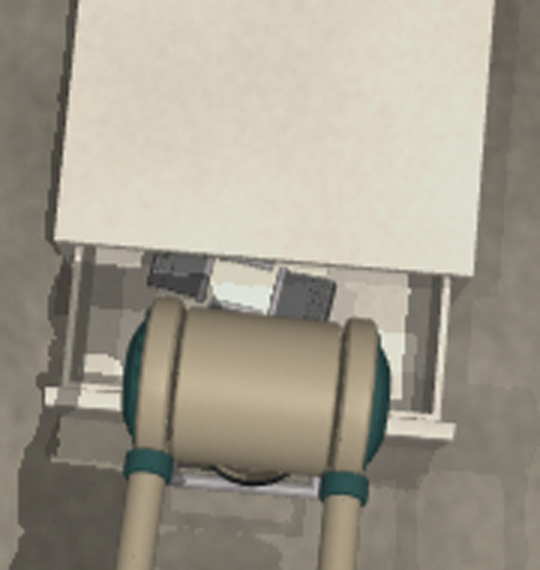

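View pics/s1.png

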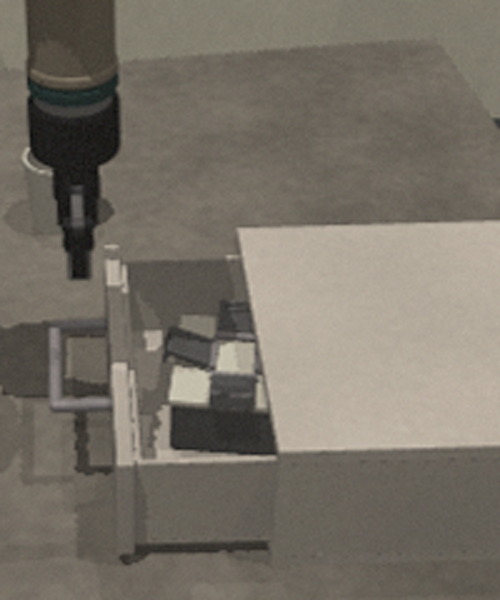

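The top view hides the handle under the wrist. In the side view the closed fingertip (crop column 78) stands between the bar (55) and the drawer face (107). I'll lower it.

Request:
carry_out(
  commands=[
    [[2, 2, 25], 0, 0],
    [[1, 1, 25], 0, 0],
    [[0, 0, 25], 0, 0],
    [[0, 0, 25], 0, 0],
    [[0, 0, 19], 0, 0],
    [[0, 0, 0], 0, 0],
  ],
)

```text
time_s: 4.0
tool_pos: [0.5757, 0.011, 0.0907]
eef_rot: [0.05, 0.999, 0.005, 0.008]
contact_force: [-0.1, 0.1, -0.3]
gripper_width: 0.003
```

```bash
python3 -c "
from h import *
to(.578,-.001,.087)
q=snapshot('side'); crop(q,290,100,490,340,2.5,'s2.png')"
```

```text
t 4.0 pos [0.5757 0.011  0.0907] F [-0.1  0.1 -0.3] w 0.0 d_mm [ -3.4 -11.7   3.6] toolY deg 84.2
```

View pics/s2.png

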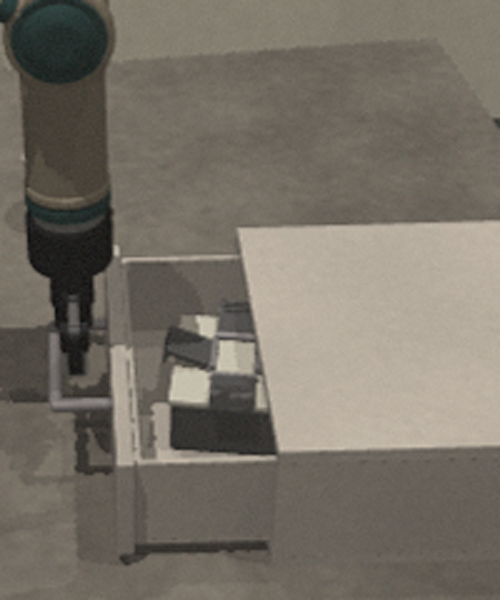

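The fingertips are inside the bow, so I'll pull.

Request:
carry_out(
  commands=[
    [[10, 0, 2], 0, 0],
    [[15, 0, 0], 0, 0],
    [[15, 0, 0], 0, 0],
    [[15, 0, 0], 0, 0],
    [[15, 0, 0], 0, 0],
    [[15, 0, 0], 0, 0],
    [[15, 0, 0], 0, 0],
    [[12, 0, 0], 0, 0],
    [[0, 0, 0], 0, 0],
  ],
)

```text
time_s: 4.95
tool_pos: [0.4829, 0.0219, 0.1016]
eef_rot: [0.05, 0.998, 0.003, 0.046]
contact_force: [-1.1, -0.2, 0.1]
gripper_width: 0.001
```

```bash
python3 -c "
from h import *
to(.578,-.001,.087)
q=snapshot('side'); crop(q,250,100,490,340,2.5,'s3.png')
p=snapshot('top');crop(p,220,60,420,320,2.3,'t3.png')"
```

```text
t 4.95 pos [0.4829 0.0219 0.1016] F [-1.1 -0.2  0.1] w 0.0 d_mm [-95.2 -13.4  23.2] toolY deg 84.2
```

View pics/s3.png

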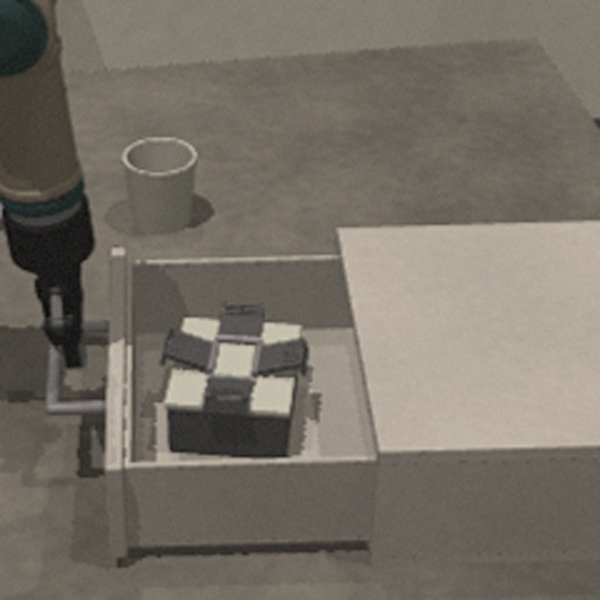

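View pics/t3.png

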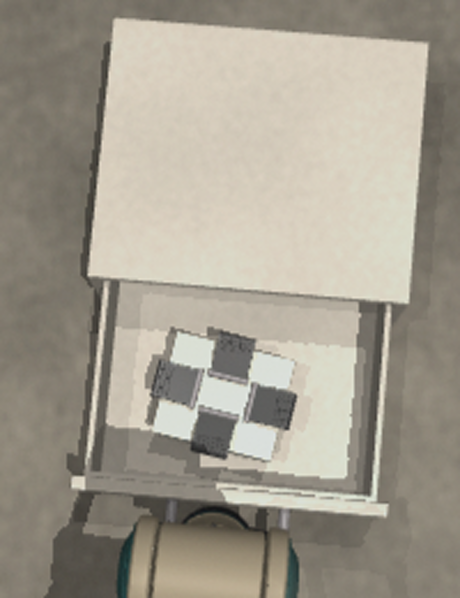

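```bash
python3 -c "
from h import *
p=snapshot('top')
for n,u,v,z in(('fl',72/2.3+220,480/2.3+60,.119),('fr',387/2.3+220,507/2.3+60,.119),('cl',89/2.3+220,276/2.3+60,.13),('cr',409/2.3+220,302/2.3+60,.13)):print(n,onz(p,u,v,z).round(4))
o=get_obs();print(Ro.from_quat(o['eef_rot']).as_matrix().round(3))
q=snapshot('side')
for th in('tab_near_press','tab_far_press','tab_left_press','tab_right_press','tub'):
  for s in(p,q): print(th,[(np.round(b['pixel'],1),b['score']) for b in boxes_of(s,th)][:2], [onz(s,b['pixel'][1],b['pixel'][0],.098).round(3) for b in boxes_of(s,th)][:2])
"
```

```text
fl [0.5409 0.1704 0.119 ]
fr [ 0.5065 -0.1585  0.119 ]
cl [0.7557 0.1494 0.13  ]
cr [ 0.7205 -0.1869  0.13  ]
[[-0.991  0.1    0.087]
 [ 0.101  0.995  0.003]
 [-0.086  0.011 -0.996]]
tab_near_press [(array([249.6, 311.9]), 0.91)] [array([0.586, 0.024, 0.098])]
tab_near_press [(array([243. , 326.2]), 0.57), (array([256.3, 339.2]), 0.56)] [array([0.591, 0.005, 0.098]), array([ 0.613, -0.048,  0.098])]
tab_far_press [(array([213.4, 319.3]), 0.61)] [array([0.676, 0.004, 0.098])]
tab_far_press [(array([242.2, 358.5]), 0.54)] [array([ 0.665, -0.004,  0.098])]
tab_left_press [] []
tab_left_press [(array([229. , 345.2]), 0.52)] [array([0.643, 0.052, 0.098])]
tab_right_press [(array([236.1, 334.9]), 0.59), (array([322.2, 483.9]), 0.46)] [array([ 0.618, -0.034,  0.098]), array([ 0.402, -0.388,  0.098])]
tab_right_press [(array([256.6, 341.1]), 0.5)] [array([ 0.617, -0.05 ,  0.098])]
tub [(array([232.8, 319.4]), 0.79), (array([320.5, 484.9]), 0.58)] [array([0.627, 0.005, 0.098]), array([ 0.406, -0.391,  0.098])]
tub [(array([254.1, 345.7]), 0.88)] [array([ 0.629, -0.043,  0.098])]
```

Request:
carry_out(
  commands=[
    [[0, 0, 10], 0, 0],
    [[4, 0, 0], 0, 0],
    [[4, 0, 0], 0, 0],
    [[4, 0, 0], 0, 0],
    [[4, 0, 0], 0, 0],
    [[0, 0, 0], 0, 0],
  ],
)

```text
time_s: 6.75
tool_pos: [0.4829, 0.0217, 0.089]
eef_rot: [0.051, 0.997, 0.003, 0.059]
contact_force: [1.8, -0.5, 2.4]
gripper_width: 0.002
```

```bash
python3 -c "
from h import *
to(.578,-.001,.087)
o=get_obs();print(Ro.from_quat(o['eef_rot']).as_matrix().round(3))
p=snapshot('top');crop(p,220,60,420,320,2.3,'t4.png')"
```

```text
t 6.75 pos [0.4829 0.0217 0.089 ] F [ 1.8 -0.5  2.4] w 0.0 d_mm [-96.  -13.   13.2] toolY deg 84.2
[[-0.988  0.101  0.118]
 [ 0.102  0.995 -0.   ]
 [-0.117  0.012 -0.993]]
```

View pics/t4.png

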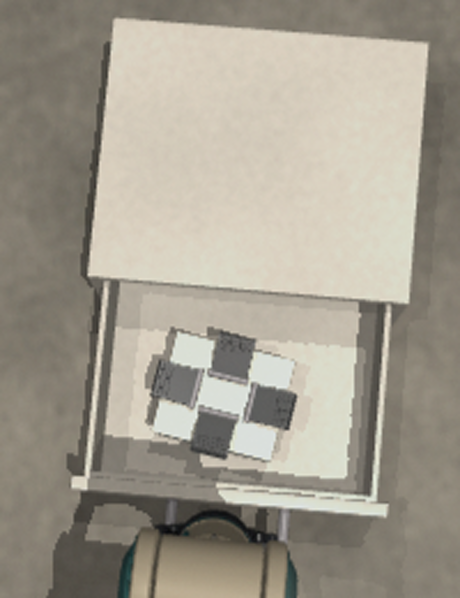

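Request:
carry_out(
  commands=[
    [[-6, 0, 0], 0, 0],
    [[-6, 0, -15], 0, 0],
    [[-4, 0, -30], 0, 0],
    [[-4, 0, -30], 0, 0],
    [[-4, 0, -30], 0, 0],
    [[0, 0, 0], 0, 0],
  ],
)

```text
time_s: 7.4
tool_pos: [0.4772, 0.0207, 0.1869]
eef_rot: [0.051, 0.998, 0.004, 0.033]
contact_force: [0.7, 0.4, 0.4]
gripper_width: -0.001
```

```bash
python3 -c "
from h import *
to(.578,-.001,.087)
o=get_obs();print(Ro.from_quat(o['eef_rot']).as_matrix().round(3))
p=snapshot('top');crop(p,270,185,370,285,6,'t5.png')
q=snapshot('side');crop(q,290,200,420,310,6,'s5.png')"
```

```text
t 7.4 pos [0.4772 0.0207 0.1869] F [0.7 0.4 0.4] w -0.0 d_mm [-95.7 -12.5 106.2] toolY deg 84.2
[[-0.993  0.101  0.066]
 [ 0.101  0.995  0.004]
 [-0.065  0.01  -0.998]]
```

View pics/t5.png

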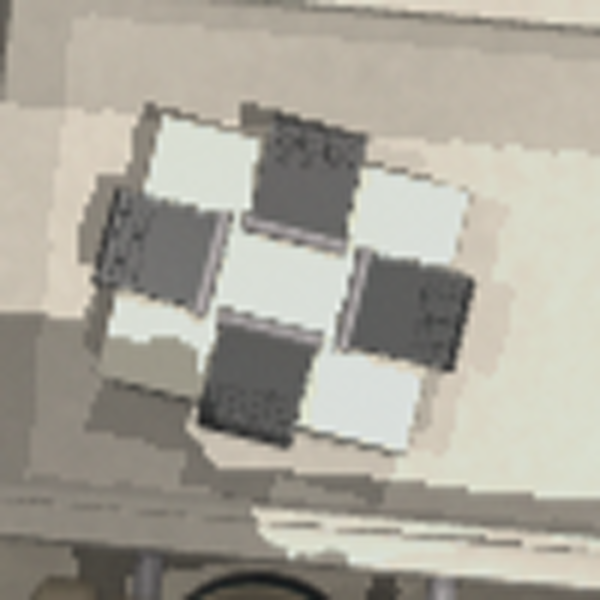

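View pics/s5.png

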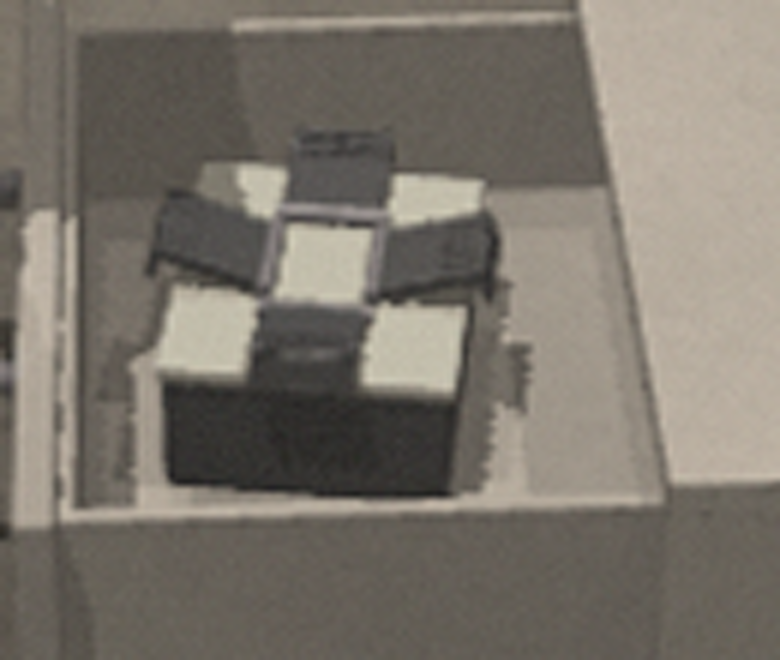

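The four hinge lines show clearly around (281,281) in the 6x top crop. The lid corners are near (150,107), (470,190), (410,453) and (100,380).

```bash
python3 -c "
from h import *
p=snapshot('top');q=snapshot('side')
C=[onz(p,270+u/6,185+v/6,.084) for u,v in((150,107),(470,190),(410,453),(100,380))]
H=[onz(p,270+u/6,185+v/6,.087) for u,v in((268,326),(296,235),(212,262),(350,300))]
Hs=[onz(q,290+u/6,200+v/6,.087) for u,v in((265,245),(382,250),(332,212),(318,308))]
for n,L in(('C',C),('H',H),('Hs',Hs)):
  L=np.array(L);print(n,L.mean(0).round(4));print(L.round(4).tolist())
L=np.array(C);e=L[0]-L[3]+L[1]-L[2];f=L[0]-L[1]+L[3]-L[2];print('yaw',np.degrees(np.arctan2(e[1],e[0])),np.degrees(np.arctan2(-f[0],f[1])),np.linalg.norm(e)/2,np.linalg.norm(f)/2)
c=(np.mean(C,0)+np.mean(H,0))[:2]/2
y=(np.arctan2(e[1],e[0])+np.arctan2(-f[0],f[1]))/2
X=np.array([np.cos(y),np.sin(y)]);Y=np.array([-X[1],X[0]])
for n,v in(('near',-.055*X),('far',.055*X),('left',.065*Y),('right',-.065*Y)):
  P=c+v;print(n,P.round(4),'proj top',(6*(proj(p,[*P,.091])-[270,185])).round(),'side',(6*(proj(q,[*P,.095])-[290,200])).round())
"
```

```text
C [0.6311 0.0104 0.084 ]
[[0.7059, 0.0645, 0.084], [0.668, -0.0686, 0.084], [0.5587, -0.0411, 0.084], [0.5916, 0.0869, 0.084]]
H [0.6312 0.0107 0.087 ]
[[0.6124, 0.0167, 0.087], [0.6502, 0.0043, 0.087], [0.6396, 0.0395, 0.087], [0.6226, -0.0175, 0.087]]
Hs [0.634  0.0156 0.087 ]
[[0.6121, 0.0245, 0.087], [0.6565, 0.0143, 0.087], [0.6413, 0.0418, 0.087], [0.6263, -0.018, 0.087]]
yaw -12.58766872465959 -15.162189370603997 0.11458856585552431 0.1352209620108456
near [0.5777 0.0238] proj top [252. 409.] side [177. 238.]
far [ 0.6845 -0.0026] proj top [311. 151.] side [462. 253.]
left [0.6467 0.0737] proj top [129. 245.] side [333. 148.]
right [ 0.6155 -0.0525] proj top [435. 314.] side [304. 350.]
```

Request:
carry_out(
  commands=[
    [[-20, 0, 0], 0, 0],
    [[-20, 0, 0], 0, 0],
    [[-20, 0, 0], 0, 0],
    [[-20, 0, 0], 0, 0],
    [[-15, 0, 0], 0, 0],
    [[0, 0, 0], 0, 0],
  ],
)

```text
time_s: 8.2
tool_pos: [0.562, 0.0122, 0.1752]
eef_rot: [0.051, 0.999, 0.005, 0.015]
contact_force: [0.1, 0.5, 0.6]
gripper_width: -0.0
```

```bash
cat >> h.py <<'E'
def tipto(x,y,z):
    o=get_obs();R=Ro.from_quat(o["eef_rot"]).as_matrix();tip=o["tool_pos"]+.011*R[:,2]
    print("t",round(o["time_s"],2),"tip",tip.round(4),"F",np.round(o["contact_force"],1),"zaxis",R[:,2].round(3),"d_mm",(R.T@(np.array([x,y,z])-tip)*1000).round(1))
E
python3 -c "
from h import *
tipto(.580,.023,.115)"
```

```text
t 8.2 tip [0.5624 0.0122 0.1642] F [0.1 0.5 0.6] zaxis [ 0.03   0.008 -1.   ] d_mm [-15.   12.   49.8]
```

Request:
carry_out(
  commands=[
    [[-7, 6, 10], 0, 0],
    [[-7, 6, 10], 0, 0],
    [[-2, 1, 15], 0, 0],
    [[0, 0, 12], 0, 0],
    [[0, 0, 0], 0, 0],
  ],
)

```text
time_s: 8.7
tool_pos: [0.576, 0.0265, 0.1206]
eef_rot: [0.05, 0.999, 0.005, 0.009]
contact_force: [-0.2, 0.6, -0.1]
gripper_width: -0.001
```

```bash
python3 -c "
from h import *
tipto(.580,.023,.091)
q=snapshot('side');crop(q,290,150,420,310,4,'s6.png')"
```

```text
t 8.7 tip [0.5762 0.0266 0.1096] F [-0.2  0.6 -0.1] zaxis [ 0.018  0.009 -1.   ] d_mm [-3.8 -3.4 18.6]
```

View pics/s6.png

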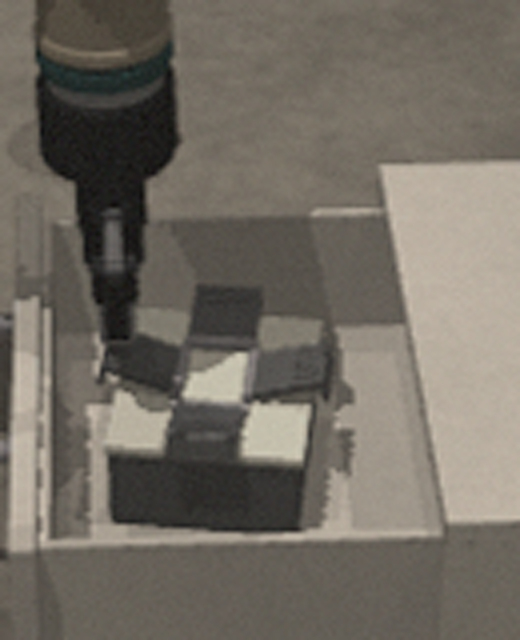

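The fingertip stands over the outer end of the near tab, so I'll press.

Request:
carry_out(
  commands=[
    [[-6, -4, 3], 0, 0],
    [[-1, 0, 6], 0, 0],
    [[0, 0, 6], 0, 0],
    [[0, 0, 6], 0, 0],
    [[0, 0, 6], 0, 0],
  ],
)

```text
time_s: 9.25
tool_pos: [0.5882, 0.0218, 0.1006]
eef_rot: [0.051, 0.999, 0.006, 0.015]
contact_force: [-4.0, 0.0, 36.7]
gripper_width: 0.005
```

```bash
python3 -c "
from h import *
tipto(.580,.023,.091)"
```

```text
t 9.25 tip [0.5885 0.0219 0.0896] F [-4.   0.  36.7] zaxis [ 0.031  0.01  -0.999] d_mm [ 8.6  0.3 -1.7]
```

Request:
carry_out(
  commands=[
    [[0, 0, -5], 0, 0],
    [[0, 0, -15], 0, 0],
    [[0, 0, -20], 0, 0],
    [[-5, -15, 0], 0, 0],
    [[-8, -25, 0], 0, 0],
    [[-8, -25, 0], 0, 0],
    [[0, -5, 0], 0, 0],
    [[0, 0, 0], 0, 0],
  ],
)

```text
time_s: 10.05
tool_pos: [0.6032, -0.0571, 0.1417]
eef_rot: [0.051, 0.999, 0.005, 0.018]
contact_force: [-0.1, 0.6, 0.3]
gripper_width: -0.003
```

```bash
python3 -c "
from h import *
tipto(.6155,-.050,.105)
q=snapshot('side');crop(q,290,150,420,310,4,'s7.png')
p=snapshot('top');crop(p,270,185,370,285,6,'t7.png')"
```

```text
t 10.05 tip [ 0.6036 -0.057   0.1307] F [-0.1  0.6  0.3] zaxis [ 0.037  0.008 -0.999] d_mm [-10.1   7.9  26.2]
```

View pics/s7.png

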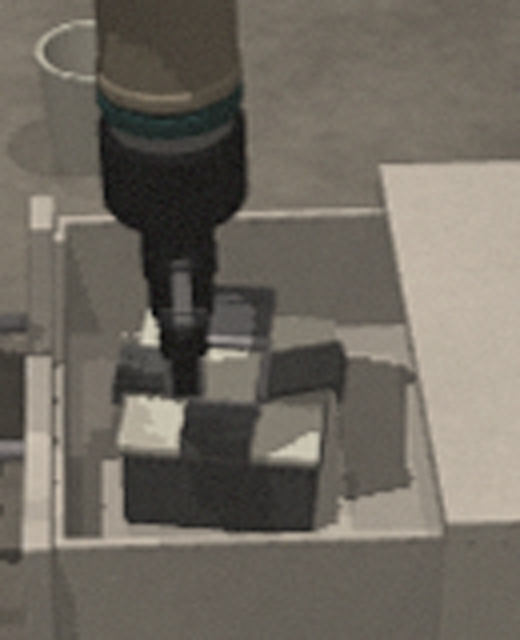

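View pics/t7.png

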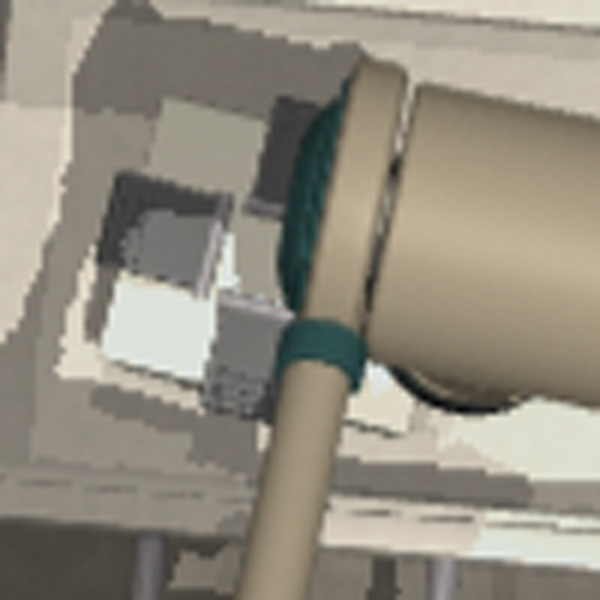

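The near tab is flat. Drawer and tub slid about 8 mm inward during the press, so I'll shift the remaining targets to match.

Request:
carry_out(
  commands=[
    [[-10, 4, 3], 0, 0],
    [[-10, 4, 10], 0, 0],
    [[0, 0, 10], 0, 0],
    [[0, 0, 0], 0, 0],
  ],
)

```text
time_s: 10.55
tool_pos: [0.6262, -0.0464, 0.1169]
eef_rot: [0.049, 0.999, 0.006, 0.018]
contact_force: [-1.1, 0.2, -1.0]
gripper_width: 0.0
```

```bash
python3 -c "
from h import *
tipto(.6235,-.050,.091)
q=snapshot('side');crop(q,290,150,420,310,4,'s8.png')"
```

```text
t 10.55 tip [ 0.6266 -0.0463  0.1059] F [-1.1  0.2 -1. ] zaxis [ 0.036  0.009 -0.999] d_mm [ 3.3 -4.2 14.8]
```

View pics/s8.png

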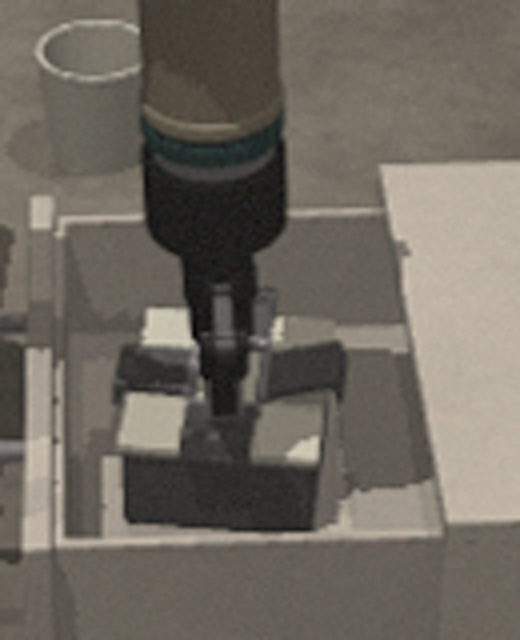

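Over the right tab and centred on it. Pressing.

Request:
carry_out(
  commands=[
    [[1, -5, 2], 0, 0],
    [[0, -1, 5], 0, 0],
    [[0, 0, 5], 0, 0],
    [[0, 0, 5], 0, 0],
    [[0, 0, 5], 0, 0],
  ],
)

```text
time_s: 11.1
tool_pos: [0.628, -0.0545, 0.1007]
eef_rot: [0.049, 0.999, 0.004, 0.023]
contact_force: [-1.5, 2.3, 28.2]
gripper_width: -0.001
```

```bash
python3 -c "
from h import *
tipto(.6235,-.050,.091)"
```

```text
t 11.1 tip [ 0.6285 -0.0545  0.0897] F [-1.5  2.3 28.2] zaxis [ 0.046  0.005 -0.999] d_mm [ 5.3  4.  -1.5]
```

Request:
carry_out(
  commands=[
    [[0, 0, -5], 0, 0],
    [[0, 0, -15], 0, 0],
    [[0, 0, -18], 0, 0],
    [[-3, 20, 0], 0, 0],
    [[-4, 30, 0], 0, 0],
    [[-4, 30, 0], 0, 0],
    [[-2, 30, 0], 0, 0],
    [[0, 15, 0], 0, 0],
    [[0, 0, 0], 0, 0],
  ],
)

```text
time_s: 12.0
tool_pos: [0.6525, 0.0682, 0.1443]
eef_rot: [0.052, 0.998, 0.003, 0.026]
contact_force: [-0.1, -0.8, 0.7]
gripper_width: 0.004
```

```bash
python3 -c "
from h import *
tipto(.655,.071,.105)
q=snapshot('side');crop(q,290,150,420,310,4,'s9.png')
p=snapshot('top');crop(p,270,185,370,285,6,'t9.png')"
```

```text
t 12.0 tip [0.6531 0.0682 0.1333] F [-0.1 -0.8  0.7] zaxis [ 0.052  0.003 -0.999] d_mm [-0.1  2.7 28.4]
```

View pics/s9.png

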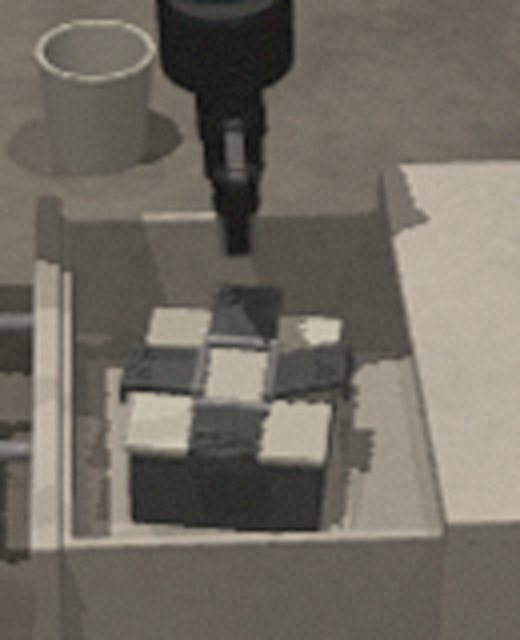

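View pics/t9.png

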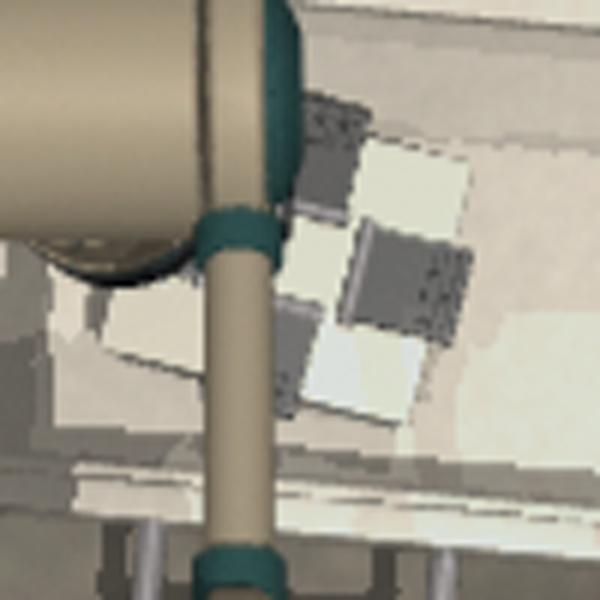

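Near and right tabs are flat. The tub is now about 11 mm further in. The left and far tabs are left to do.

Request:
carry_out(
  commands=[
    [[-3, 2, 8], 0, 0],
    [[-1, 1, 12], 0, 0],
    [[0, 0, 8], 0, 0],
    [[0, 0, 0], 0, 0],
  ],
)

```text
time_s: 12.5
tool_pos: [0.6577, 0.0644, 0.1133]
eef_rot: [0.055, 0.998, 0.001, 0.025]
contact_force: [-0.0, -0.1, -0.3]
gripper_width: 0.001
```

```bash
python3 -c "
from h import *
tipto(.658,.071,.091)
q=snapshot('side');crop(q,290,150,420,310,4,'s10.png')"
```

```text
t 12.5 tip [0.6582 0.0644 0.1024] F [-0.  -0.1 -0.3] zaxis [ 0.05   0.    -0.999] d_mm [ 1.5  6.4 11.3]
```

View pics/s10.png

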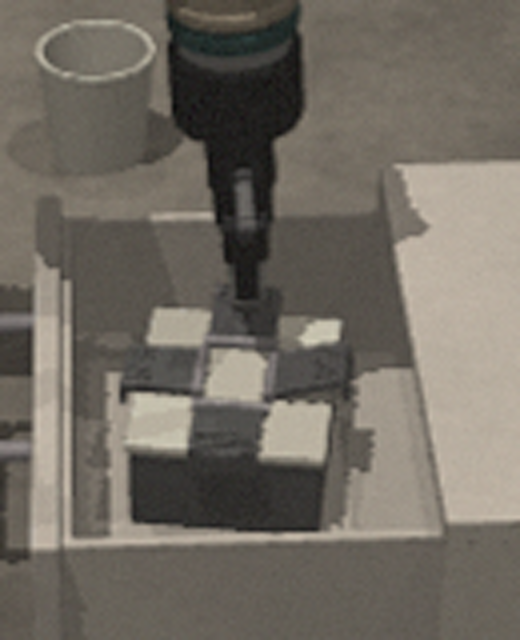

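Request:
carry_out(
  commands=[
    [[1, 6, 1], 0, 0],
    [[1, 2, 5], 0, 0],
    [[1, 0, 5], 0, 0],
    [[1, 0, 5], 0, 0],
    [[0, 0, 5], 0, 0],
  ],
)

```text
time_s: 13.05
tool_pos: [0.6619, 0.0731, 0.1009]
eef_rot: [0.055, 0.998, 0.001, 0.034]
contact_force: [-1.3, -3.2, 29.0]
gripper_width: -0.002
```

```bash
python3 -c "
from h import *
tipto(.658,.071,.091)"
```

```text
t 13.05 tip [0.6626 0.0731 0.0899] F [-1.3 -3.2 29. ] zaxis [ 0.068 -0.001 -0.998] d_mm [ 4.3 -2.5 -1.4]
```

Request:
carry_out(
  commands=[
    [[0, 0, -5], 0, 0],
    [[0, 0, -15], 0, 0],
    [[0, 0, -18], 0, 0],
    [[-10, -20, 0], 0, 0],
    [[-12, -22, 0], 0, 0],
    [[-12, -22, 0], 0, 0],
    [[-7, -7, 0], 0, 0],
    [[0, 0, 0], 0, 0],
  ],
)

```text
time_s: 13.85
tool_pos: [0.6942, -0.0003, 0.1463]
eef_rot: [0.052, 0.998, 0.002, 0.037]
contact_force: [-0.1, 0.8, -0.2]
gripper_width: -0.001
```

```bash
python3 -c "
from h import *
tipto(.697,-.002,.105)
q=snapshot('side');crop(q,290,150,420,310,4,'s11.png')"
```

```text
t 13.85 tip [ 6.950e-01 -3.000e-04  1.353e-01] F [-0.1  0.8 -0.2] zaxis [ 0.075 -0.    -0.997] d_mm [ 0.1 -1.7 30.4]
```

View pics/s11.png

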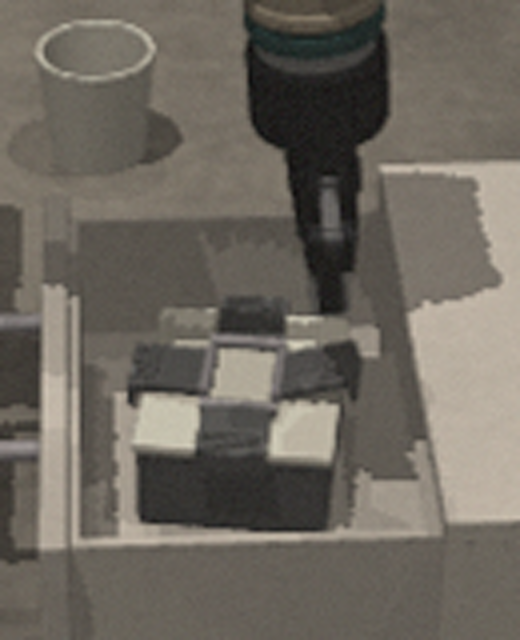

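Left tab is flat. Only the far tab is still raised, at crop (320,365).

Request:
carry_out(
  commands=[
    [[-2, -1, 8], 0, 0],
    [[-2, -1, 12], 0, 0],
    [[0, 0, 7], 0, 0],
    [[0, 0, 0], 0, 0],
  ],
)

```text
time_s: 14.3
tool_pos: [0.6975, 0.0016, 0.1158]
eef_rot: [0.051, 0.998, 0.003, 0.035]
contact_force: [-1.1, -0.1, -0.6]
gripper_width: -0.002
```

```bash
python3 -c "
from h import *
tipto(.699,-.002,.091)
q=snapshot('side');crop(q,290,150,420,310,4,'s12.png')"
```

```text
t 14.3 tip [0.6983 0.0016 0.1048] F [-1.1 -0.1 -0.6] zaxis [ 0.07   0.002 -0.998] d_mm [-0.1 -3.6 13.8]
```

View pics/s12.png

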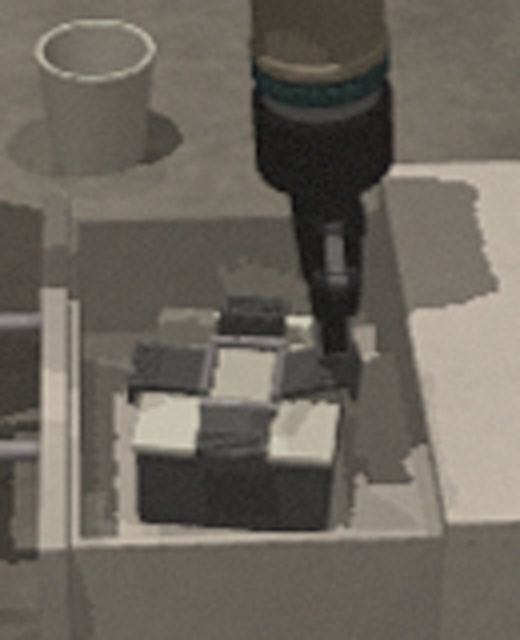

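Request:
carry_out(
  commands=[
    [[3, -3, 1], 0, 0],
    [[2, -1, 5], 0, 0],
    [[1, 0, 5], 0, 0],
    [[1, 0, 5], 0, 0],
    [[1, 0, 5], 0, 0],
  ],
)

```text
time_s: 14.85
tool_pos: [0.6962, -0.0021, 0.1017]
eef_rot: [0.05, 0.998, 0.003, 0.044]
contact_force: [-2.0, -0.1, 14.4]
gripper_width: -0.0
```

```bash
python3 -c "
from h import *
tipto(.699,-.002,.091)"
```

```text
t 14.85 tip [ 0.6972 -0.0021  0.0907] F [-2.  -0.1 14.4] zaxis [ 0.088  0.001 -0.996] d_mm [-1.8  0.2 -0.1]
```

Request:
carry_out(
  commands=[
    [[1, 0, 5], 0, 0],
    [[0, 0, 5], 0, 0],
  ],
)

```text
time_s: 15.05
tool_pos: [0.7022, -0.0027, 0.1016]
eef_rot: [0.05, 0.997, 0.002, 0.054]
contact_force: [-1.9, 0.5, 16.5]
gripper_width: -0.001
```

Request:
carry_out(
  commands=[
    [[0, 0, -5], 0, 0],
    [[0, 0, -15], 0, 0],
    [[0, 0, -25], 0, 0],
    [[0, 0, -25], 0, 0],
    [[10, 0, -15], 0, 0],
    [[30, 0, 0], 0, 0],
    [[40, 0, 0], 0, 0],
    [[40, 0, 0], 0, 0],
    [[40, 0, 0], 0, 0],
    [[0, 0, 0], 0, 0],
  ],
)

```text
time_s: 16.05
tool_pos: [0.5217, 0.014, 0.1735]
eef_rot: [0.051, 0.997, 0.002, 0.052]
contact_force: [0.2, -0.2, -0.7]
gripper_width: 0.003
```

```bash
python3 -c "
from h import *
tipto(.47,.01,.085)
q=snapshot('side');crop(q,290,200,420,310,6,'s13.png')
p=snapshot('top');crop(p,220,60,420,320,2.3,'t13.png')"
```

```text
t 16.05 tip [0.5228 0.0139 0.1626] F [ 0.2 -0.2 -0.7] zaxis [ 0.103 -0.001 -0.995] d_mm [ 59.8 -10.   71.7]
```

View pics/s13.png

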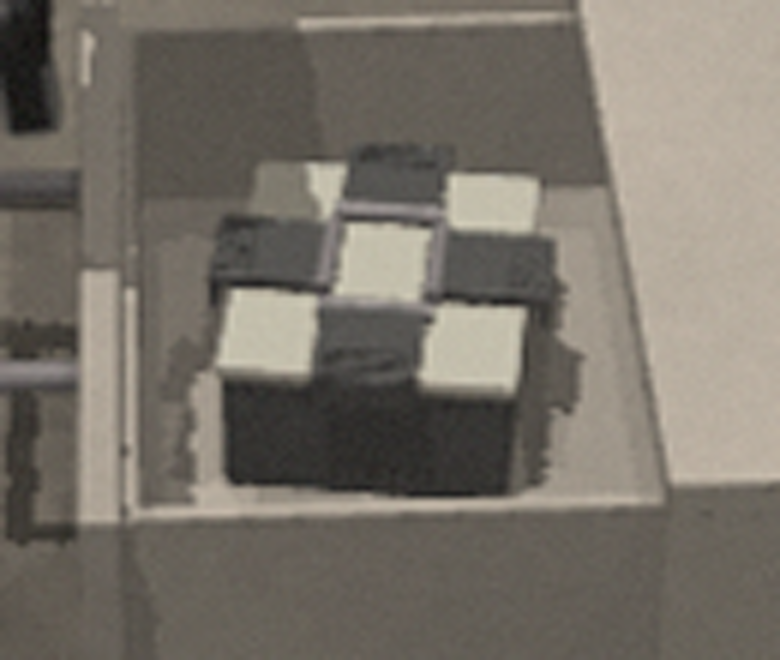

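View pics/t13.png

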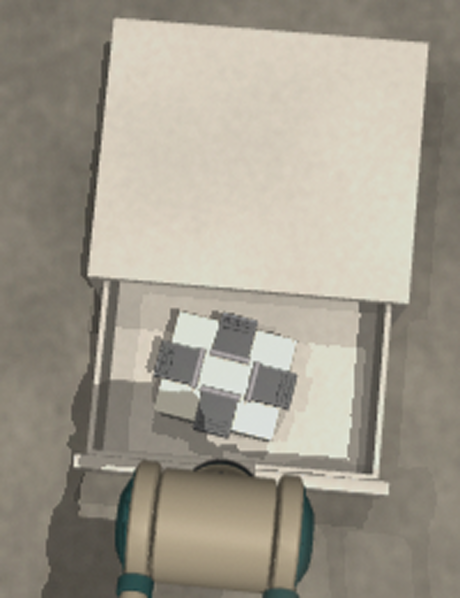

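All four tabs look level in both views. Next I go in front of the handle bar and push.

Request:
carry_out(
  commands=[
    [[25, 0, 0], 0, 0],
    [[30, 0, 0], 0, 0],
    [[30, 0, 5], 0, 0],
    [[12, 0, 15], 0, 0],
    [[2, 0, 20], 0, 0],
    [[0, 0, 0], 0, 0],
  ],
)

```text
time_s: 16.75
tool_pos: [0.4425, 0.0217, 0.1268]
eef_rot: [0.051, 0.997, 0.001, 0.064]
contact_force: [-0.1, 0.3, 0.0]
gripper_width: 0.0
```

```bash
python3 -c "
from h import *
tipto(.433,.015,.083)
q=snapshot('side');crop(q,240,150,420,310,4,'s14.png')"
```

```text
t 16.75 tip [0.4439 0.0217 0.1159] F [-0.1  0.3  0. ] zaxis [ 0.127 -0.004 -0.992] d_mm [14.2 -8.  31.3]
```

View pics/s14.png

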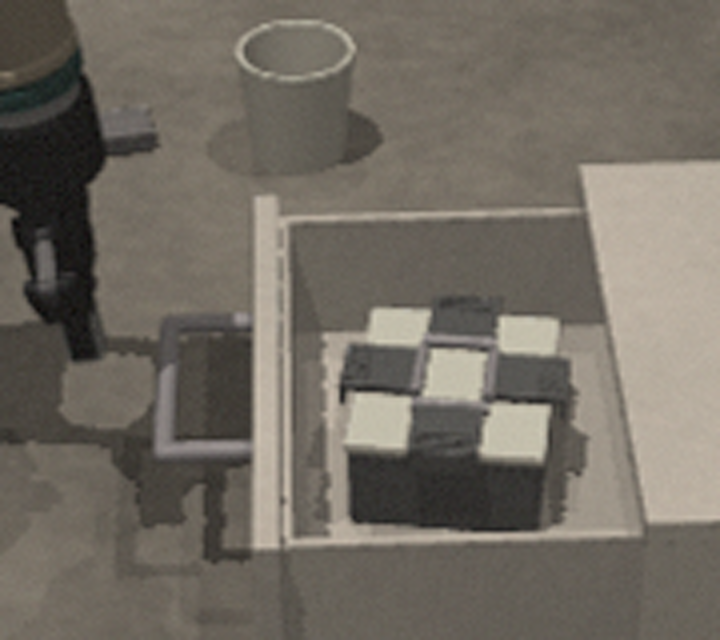

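Request:
carry_out(
  commands=[
    [[4, -3, 10], 0, 0],
    [[3, -3, 15], 0, 0],
    [[2, 0, 8], 0, 0],
    [[0, 0, 0], 0, 0],
  ],
)

```text
time_s: 17.2
tool_pos: [0.447, 0.0151, 0.0977]
eef_rot: [0.051, 0.996, 0.001, 0.071]
contact_force: [-0.2, 0.1, -0.2]
gripper_width: 0.002
```

```bash
python3 -c "
from h import *
tipto(.433,.015,.083)
q=snapshot('side');crop(q,240,150,420,310,4,'s15.png')"
```

```text
t 17.2 tip [0.4485 0.015  0.0868] F [-0.2  0.1 -0.2] zaxis [ 0.141 -0.006 -0.99 ] d_mm [15.8 -1.6  1.6]
```

View pics/s15.png

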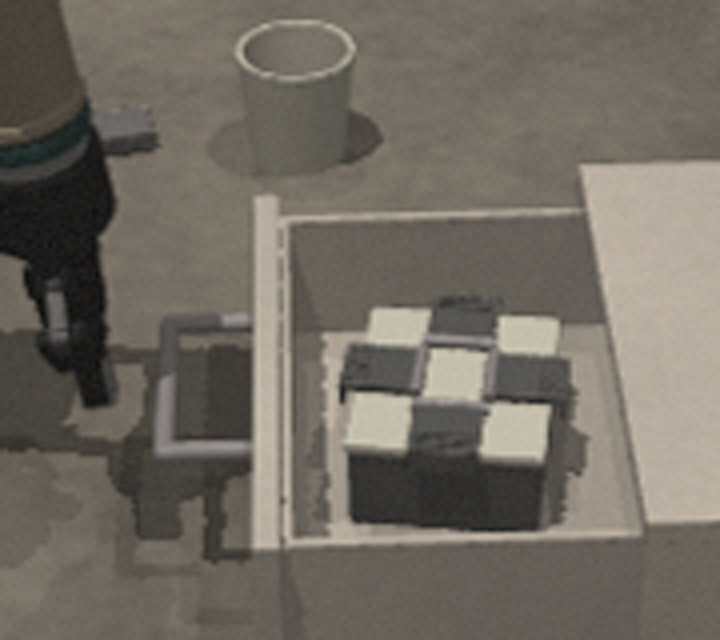

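Request:
carry_out(
  commands=[
    [[-5, 0, 7], 0, 0],
    [[-8, 0, 3], 0, 0],
    [[-10, 0, 2], 0, 0],
    [[-10, 0, 2], 0, 0],
    [[-12, 0, 1], 0, 0],
    [[-12, 0, 1], 0, 0],
    [[-12, 0, 1], 0, 0],
    [[-12, 0, 1], 0, 0],
  ],
)

```text
time_s: 18.05
tool_pos: [0.5341, 0.0065, 0.0911]
eef_rot: [0.051, 0.996, 0.001, 0.068]
contact_force: [-1.9, 0.4, -2.2]
gripper_width: -0.004
```

```bash
python3 -c "
from h import *
tipto(.65,.0,.083)
q=snapshot('side');crop(q,240,150,420,310,4,'s16.png')"
```

```text
t 18.05 tip [0.5356 0.0064 0.0802] F [-1.9  0.4 -2.2] zaxis [ 0.136 -0.005 -0.991] d_mm [-113.8    5.3   12.8]
```

View pics/s16.png

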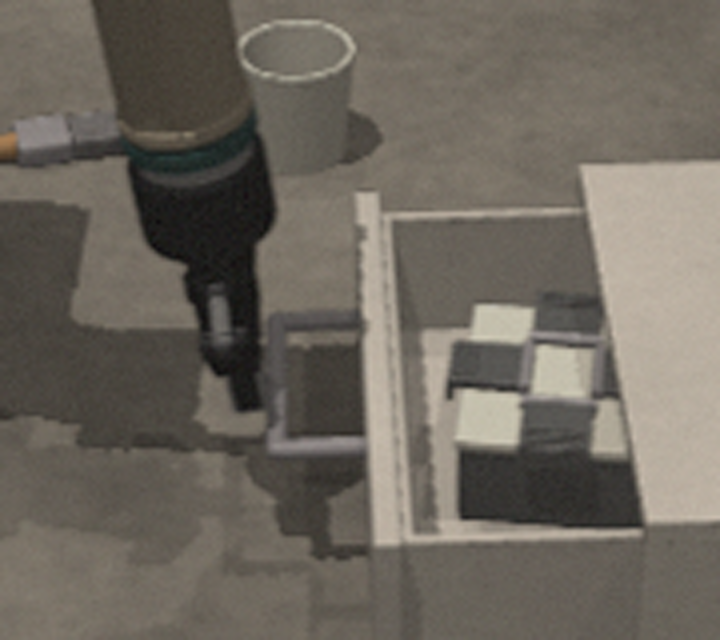

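The drawer is closing smoothly with the tub standing in it, so I'll keep pushing.

Request:
carry_out(
  commands=[
    [[-12, 0, 1], 0, 0],
    [[-12, 0, 1], 0, 0],
    [[-12, 0, 1], 0, 0],
    [[-12, 0, 1], 0, 0],
    [[-12, 0, 1], 0, 0],
    [[-12, 0, 1], 0, 0],
    [[-10, 0, 1], 0, 0],
    [[-8, 0, 1], 0, 0],
    [[-6, 0, 1], 0, 0],
  ],
)

```text
time_s: 19.0
tool_pos: [0.6411, -0.0045, 0.096]
eef_rot: [0.051, 0.996, 0.001, 0.07]
contact_force: [-2.3, -0.9, -0.3]
gripper_width: -0.002
```

```bash
python3 -c "
from h import *
tipto(.65,.0,.083)
q=snapshot('side');crop(q,240,150,480,330,3,'s17.png')"
```

```text
t 19.0 tip [ 0.6426 -0.0045  0.0851] F [-2.3 -0.9 -0.3] zaxis [ 0.14  -0.005 -0.99 ] d_mm [-6.5  5.2  3.1]
```

View pics/s17.png

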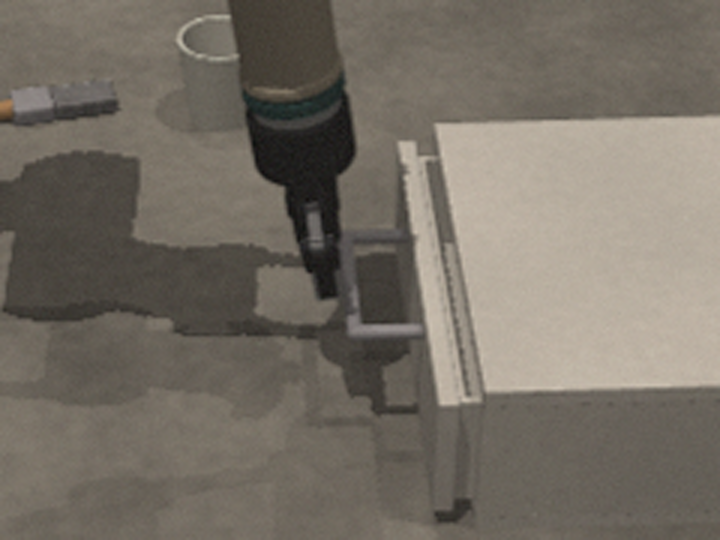

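Request:
carry_out(
  commands=[
    [[-6, 0, 2], 0, 0],
    [[-6, 0, 2], 0, 0],
    [[-6, 0, 1], 0, 0],
    [[-5, 0, 1], 0, 0],
  ],
)

```text
time_s: 19.45
tool_pos: [0.6567, -0.0059, 0.0926]
eef_rot: [0.051, 0.997, 0.001, 0.06]
contact_force: [-12.9, -0.2, 7.9]
gripper_width: 0.001
```

```bash
python3 -c "
from h import *
tipto(.65,.0,.083)
q=snapshot('side');crop(q,240,150,480,330,3,'s18.png')"
```

```text
t 19.45 tip [ 0.658  -0.0059  0.0817] F [-12.9  -0.2   7.9] zaxis [ 0.12  -0.004 -0.993] d_mm [ 8.4  5.1 -2.3]
```

View pics/s18.png

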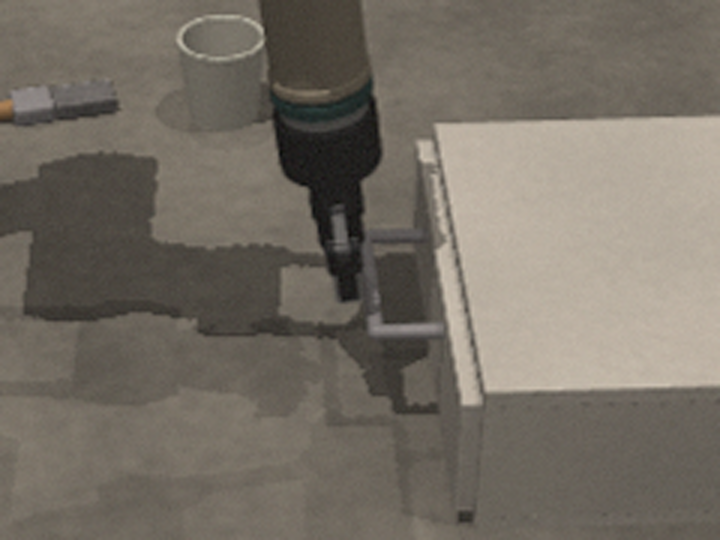

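Request:
carry_out(
  commands=[
    [[-6, 0, 0], 0, 0],
    [[-5, 0, 0], 0, 0],
  ],
)

```text
time_s: 19.7
tool_pos: [0.6567, -0.0058, 0.0922]
eef_rot: [0.05, 0.998, 0.002, 0.048]
contact_force: [-11.3, 0.1, 6.8]
gripper_width: -0.001
```

Request:
carry_out(
  commands=[
    [[10, 0, 0], 0, 0],
    [[20, 0, 0], 0, 0],
    [[25, 0, 0], 0, 0],
    [[20, 0, -10], 0, 0],
    [[0, 0, -25], 0, 0],
    [[0, 0, -30], 0, 0],
    [[0, 0, -30], 0, 0],
    [[0, 0, 0], 0, 0],
    [[0, 0, 0], 0, 0],
  ],
)

```text
time_s: 20.6
tool_pos: [0.5739, 0.002, 0.1836]
eef_rot: [0.051, 0.997, 0.001, 0.056]
contact_force: [-0.3, -0.2, -0.3]
gripper_width: -0.001
```

```bash
python3 -c "
from h import *
tipto(.65,.0,.083)
q=snapshot('side');crop(q,190,150,550,400,2,'s19.png')
p=snapshot('top');cv2.imwrite('pics/t19.png',p['image'][:,:,::-1])
for t in('bottle','cup','brush'):print(t,[b['pixel'] for b in boxes_of(p,t)][:1])"
```

```text
t 20.6 tip [0.5751 0.002  0.1727] F [-0.3 -0.2 -0.3] zaxis [ 0.112 -0.003 -0.994] d_mm [-64.2   4.8  97.5]
bottle [[319.4, 484.3]]
cup [[243.5, 162.9]]
brush [[313.5, 159.8]]
```

View pics/s19.png

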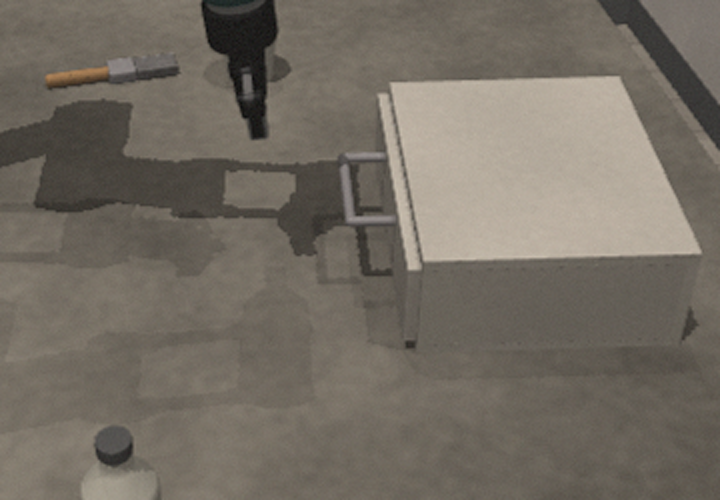

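View pics/t19.png

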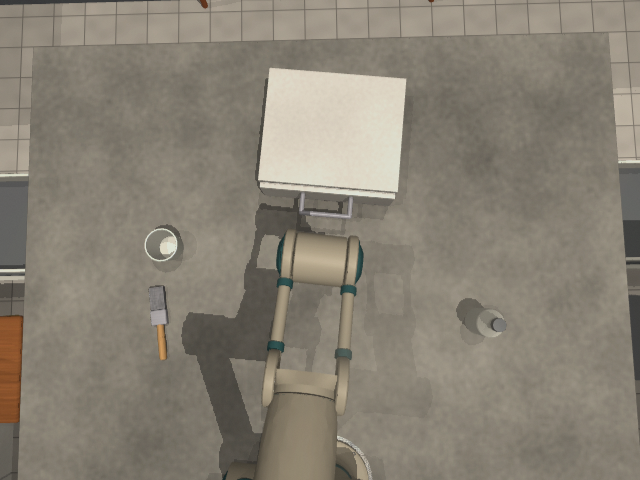

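```bash
python3 -c "
from h import *
p=snapshot('top');crop(p,250,170,410,225,5,'t20.png')
L=onz(p,259.3,189,.119);Rr=onz(p,396,199,.119);print(L,Rr,'travel',(L-[.5409,.1704,.119])@[.995,-.1,0],(Rr-[.5065,-.1585,.119])@[.995,-.1,0])"
```

```text
[0.73575886 0.14954282 0.119     ] [ 0.70378591 -0.18359512  0.119     ] travel 0.19597028479521403 0.19880898994498344
```

View pics/t20.png

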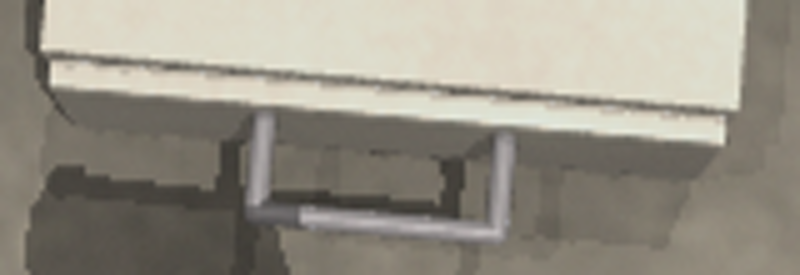

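Fingertip contact positions give a drawer travel of 0.6567 − 0.4829 + 0.034 ≈ 0.208 m between its two hard stops, which fits the 0.21 m range. Handing in.

```bash
python3 -c "
from station import *
print(job_done())"
```

```text
the job is handed in; nothing more can be done
None
```

I pulled the drawer open by its handle to the stop, pressed all four tabs flat, pushed the drawer shut on the handle bar, backed off and handed the job in at about 21 s. No verdict is reported, so this rests on my own checks.

- **Drawer open:** a further pull at the end moved it no more. The pictures put the opening at about 0.20 m.
- **Tabs:** each press ended with the fingertip about 90–91 mm above the counter, where a flat tab should be. The push was 28–37 N on three of them. The far tab was lighter, at 14–17 N. Both camera views showed all four level before I closed the drawer.
- **Drawer slipped while pressing:** it and the tub moved in by about 15 mm, leaving it still some 190 mm open, so I re-aimed the last three tabs.
- **Drawer shut:** it reached a hard stop, with 11–13 N on the tool and no more movement.
- **Checks that disagreed:** finger contact positions gave a travel of about 0.208 m of the 0.21 m range, while a rougher estimate from the pictures gave 0.196–0.199 m. I trusted the hard stop and the contact figure. The pictures alone would not prove it shut to within 8 mm.
- **Tub:** it stood upright in every picture until the drawer front hid it, and I could not see it after the drawer shut.
- **Other things:** the bottle, cup and brush were found within about 4 pixels (roughly 10 mm) of where they started, and I saw no contact with them.

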